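# Let the long sleeve into its hopper with the press lever, lid eased shut

## Robot

A 6-joint arm with a two-finger parallel gripper is mounted at the origin on the work surface. World frame = base frame: x ahead of the robot, y to its left, z up, the work surface at z = 0. Lengths are in m, angles in rad, forces in N, time in s.
With the tool pointing down it reaches from about 0.4 to 0.925 m from the base axis. Payload 12.5 kg.
Tool frame: the origin (TCP) lies between the finger pads; the fingertips stand 11 mm ahead of it and the grasp point (between the pads) lies 8 mm behind it (robot.nose_length is the distance from the TCP to the fingertips, in m); z points along the fingers, y is the direction in which the jaws open and shut (so a half turn about z gives the same grasp; the last joint's range is limited). The gripper opens to 95 mm and grips with 3 to 60 N. Pads are 20 mm wide; open, the fingers measure 119 mm over their backs; the gripper's body (75 mm by 180 mm) begins 59 mm behind the grasp point.
Start: joints at [1.056, 0.491, 1.559, -0, 1.092, -0.106], TCP at [0.248, 0.574, 0.195] pointing down, gripper open.
Joint ranges: [-3.1, 3.1], [-0.84, 2.19], [0.05, 2.79], [-1.13, 4.28], [0.06, 2.93], [-2.69, 2.69]. Speed limits (rad/s): [2.22, 2.22, 2.79, 3.14, 3.14, 3.14].

## Interface

Orientations are given as a rotation vector (axis times angle).
In Python, from workcell import monitor, viewer, workorder, spotter, robot gives the robot as it stands. The module is installed in compiled form; this text tells all that it offers.
- The arm moves only by the tool servo_tool, never from a script. Its argument "motion" is a list of rows, each a list of 3 entries, a list of its own where there are three numbers: the shift along the tool's x, y, z in m, then the turn, a rotation vector about the tool's x, y, z in rad, then the finger opening in m, from 0 to 0.0951. In form: [[[x, y, z], [ax, ay, az], claw], ...]. A call has 1 to 10 rows; each row is the pose to reach, as a shift and turn from the pose measured when the call began, along the tool's axes at that moment; what a row does not reach only later rows make up. A row lasts 1/8 s, in which the tool goes at most 62.5 mm and 10.7 degrees, less where a joint would pass 70% of its speed; a pose out of reach is approached as far as the arm can. A call with a gripper value outside its range is refused whole. The fingers move at their own pace and stop on an object; "force" is the grip in N (left out, the last holds). Time passes only in rows, so rows that repeat a pose let the fingers close. It gives the time, the measured TCP pose, the force and the opening at its end, in the units of the state.
- monitor.get_obs(): the state, without advancing time (a new reading comes with each control period).
- viewer.camera(name): name is "side" or "top"; returns the picture (420x560x3 uint8, red, green, blue); there is no depth.
- viewer.camera_params(name): a dict with "fx", "fy", "cx", "cy" (pixels), "dist_coeffs" ([k1, k2, p1, p2, k3] as OpenCV has them; the pictures are not rectified), "camera_from_world" (4x4, takes a point from world to camera coordinates). Camera axes: x right, y down, z forward; pixel columns grow to the right and rows downward; lengths in m; the calibration is good to about 2 mm. A picture is of the moment at which its call begins. camera_params takes no time and is no camera call.
- workorder.hand_in(): hands the job in, once; it reports no verdict.
Trained networks look in the newest picture that a camera, given by its name, has taken for a name from the list of things; names that differ only in an ending like _2 or _b are one class to them, and where a whole thing is asked for, a point or a joint stands for the part that bears it (a point fixed in the world has none). Each returns a list of dicts, best first, with "confidence" (0 to 1); they miss things now and then, are a little off and sometimes report something else, mostly with a low value. They report only what shows in the picture. A call takes as long as a camera call. They do not tell look-alikes from the thing itself.
- spotter.boxes_of(camera, target): "at" ([x, y, z] in m, in the coordinates of the camera as it stood for that picture, good to about 4 mm: the middle of the surface that is visible of it).
- spotter.masks_of(camera, target): "pixels" (420x560 bool, what is visible of it).
- spotter.place_of(camera, target): "at" ([x, y, z] in m, in the coordinates of the camera as it stood for that picture, good to about 4 mm: a listed point, or the origin of a listed thing).
The state is a dict: "time": time; "joint_positions": joint angles; "qd": joint speeds; "joint_efforts": joint torques, N m; "position": TCP position; "ee_rot": TCP orientation; "force": force on the tool from outside, world axes, zero at the start; "moment": the same for the moment, N m; "finger_gap": finger opening in m.
Only numpy, scipy, OpenCV 4.12 (cv2) and the standard library are available. Lean on these libraries where they do the work, as an engineer would, in place of code of your own. Each camera call takes 0.05 s, during which the arm holds its last target.

## Task

The long brass sleeve is waiting in one of the two chutes of the twin hopper box. With the fingertips press down the lever in front of its lid all the way so that the lid opens fully, hold it there for about two seconds while the sleeve rolls into the box, then let the lever up slowly under your finger so that the lid closes without slamming, and leave it shut. Work by that lever only: do not touch the lids or the sleeves, leave the short sleeve waiting behind its shut lid, and leave the other things on the bench where they are.

Things in the scene. Friction and masses are not known exactly. Their poses are not given: they have to be found in the camera images.
- station: Twin hopper box fixed to the bench, green, 160 (x) by 300 (y) by 120 high; origin on the bench under its centre, x away from the robot, y left, z up. Left (+y) and right (-y) compartments, 146 wide, floor at z 44, each with its own steel lid (top at z 126), a press lever in front (-x), and on its outer side a feed chute sloping down to the box (z 126 at the box, z 160 at y +-260).
- sleeve_long: the LONG brass sleeve, 64 long, 30 diameter, lying along the station's x in one of the two chutes; origin at its centre (start: station x about -25, y +162 or -162, z 146; the sign of y tells which lid and lever serve it). It leans on the closed lid's upright fence and rolls into that compartment by itself once the lid is about half open
- sleeve_short: the SHORT brass sleeve, 32 long, 30 diameter, lying in the other chute in the same way; origin at its centre
- lid_left: left steel lid, 162 by 143, 5 thick, 0.25 to 0.4 kg, with a fence on its outer edge; hinged along its far (+x) edge, origin at mid hinge; its z axis is vertical when shut, leaning 1.1 rad when fully open. It falls shut hard by its own weight if its lever is let go.
- lever_left (a joint): angle of the left press lever: 0 = up, lid shut; 0.40 rad = down on its stop, lid fully open. The lid turns 2.75 times as far as the lever. Pivot line along y at station x -80, z 55. Pressing its pad takes about 3 to 8 N; the lid's weight pushes the lever back up against the finger. Near its top let it rise slower than 60 mm/s at the pad, or the lid may slam.
- pad_left (a point): middle of the top face of the left lever's ribbed pad (45 in x by 60 in y), 125 out from the lever's pivot. Lever up: station x -201, y +75, z 88, the pad sloping 0.2 rad up towards the robot; fully pressed: 50 lower (z 38), sloping 0.2 rad down towards the robot, the x changing by only 3. A vertical straight press works.
- lid_right: right steel lid, 162 by 143, 5 thick, 0.25 to 0.4 kg, with a fence on its outer edge; hinged along its far (+x) edge, origin at mid hinge; its z axis is vertical when shut, leaning 1.1 rad when fully open. It falls shut hard by its own weight if its lever is let go.
- lever_right (a joint): angle of the right press lever: 0 = up, lid shut; 0.40 rad = down on its stop, lid fully open. The lid turns 2.75 times as far as the lever. Pivot line along y at station x -80, z 55. Pressing its pad takes about 3 to 8 N; the lid's weight pushes the lever back up against the finger. Near its top let it rise slower than 60 mm/s at the pad, or the lid may slam.
- pad_right (a point): middle of the top face of the right lever's ribbed pad (45 in x by 60 in y), 125 out from the lever's pivot. Lever up: station x -201, y -75, z 88, the pad sloping 0.2 rad up towards the robot; fully pressed: 50 lower (z 38), sloping 0.2 rad down towards the robot, the x changing by only 3. A vertical straight press works.
- fitting: brass hexagon fitting, 30 across flats and 32 high, standing on the bench between the two lever pads; origin under its centre
- flux_jar: small closed jar, 48 diameter, 50 high, standing just outside the left lever pad; origin under its centre
- brush: hand brush 150 long lying just outside the right lever pad; origin under its middle
- wrench: open-ended wrench, 180 long, lying on the bench; origin under its middle
- screwdriver: screwdriver lying on the bench; origin under its middle
- pliers: pliers with red grips, 155 long, lying on the bench; origin under the joint
- cup: steel cup, 72 diameter, 85 high, standing at the right; origin under its centre
Mind the look-alikes: they are no part of the job. Leave any orange or white look-alike of the sleeve_long alone.

How it is judged:
On the way:
1. the lid is fully open (within 0.2 rad of its stop) with the long sleeve in the box below it, kept so for 1.5 s (angle between any of lid_left, lid_right's own z axis and vertical above 0.9 rad and z of sleeve_long in the frame of station between 0.03 and 0.1 m and x of sleeve_long in the frame of station between -0.08 and 0.08 m and y of sleeve_long in the frame of station between -0.15 and 0.15 m), for 1.5 s.
At the end, for the whole second after the job is handed in: The long sleeve lies at rest inside a compartment of the box, both lids are shut (within 0.04 rad) with their levers up, the short sleeve still waits in its chute (within 15 mm), and every other thing is within 20 mm of where it was (z of sleeve_long in the frame of station between 0.03 and 0.1 m and x of sleeve_long in the frame of station between -0.08 and 0.08 m and y of sleeve_long in the frame of station between -0.15 and 0.15 m and linear speed of sleeve_long below 0.03 m/s and distance of sleeve_short from where it was at the start of the episode below 0.015 m and angle between each of lid_left, lid_right's own z axis and vertical below 0.04 rad and value of joint each of lever_left, lever_right below 0.015 rad and distance of each of fitting, flux_jar, brush, wrench, screwdriver, pliers, cup from where it was at the start of the episode below 0.02 m); the robot touches nothing.
It fails at once if a lid slams: it still falls faster than about 2 rad/s in its last 0.25 rad (its lever rising faster than 0.73 rad/s below 0.09 rad) ((value of joint lever_left below 0.09 rad and velocity of joint lever_left below -0.73 rad/s) or (value of joint lever_right below 0.09 rad and velocity of joint lever_right below -0.73 rad/s)).
It fails at once if a lid is pushed or lifted directly by the robot instead of by its lever (contact force between any of the arm, the fingers and lid_left above 0.5 N or contact force between any of the arm, the fingers and lid_right above 0.5 N).
It fails at once if a sleeve is touched, pushed or carried by the robot (contact force between any of the arm, the fingers and sleeve_long above 0.5 N or contact force between any of the arm, the fingers and sleeve_short above 0.5 N).
It fails at once if the short sleeve leaves its place in the chute (15 mm) or its lid is opened (more than 0.15 rad) (distance of sleeve_short from where it was at the start of the episode above 0.015 m or (angle between lid_left's own z axis and vertical above 0.15 rad and y of sleeve_short in the frame of station above 0.05 m) or (angle between lid_right's own z axis and vertical above 0.15 rad and y of sleeve_short in the frame of station below -0.05 m)).
It fails at once if a bystander is moved more than 20 mm or lifted (distance of any of fitting, flux_jar, brush, wrench, screwdriver, pliers, cup from where it was at the start of the episode above 0.02 m).
It also fails if it takes over 48 s, if anything falls off the work surface, if the arm or the gripper's body presses on something with over 40 N, if the wrist force passes 120 N, or if a joint passes its speed limit or range.

## Working session

There is one attempt and no reset: what is moved stays moved. The work goes in short steps, Python scripts to look and compute and a tool call to move; the robot and the scene stay as the last step left them, time stands still between calls to the robot, and variables do not carry over. Pictures are saved under pics/ and viewed, and the job is handed in when it is done.

Besides the shell and the picture viewer there is one more tool, called after ">>>" as name([rows], argument=value, ...), one row to a line, values as JSON. servo_tool: Moves the arm, as the interface text tells. Its arguments: {"type":"object","properties":{"motion":{"type":"array","items":{"type":"array"}},"force":{"type":"number"}},"required":["motion"]}

```bash
mkdir -p pics; python3 - <<'E'
from workcell import monitor, viewer, spotter, robot
import cv2,numpy as np
o=monitor.get_obs();print(o['time'],o['position'],o['ee_rot'],o['force'],o['finger_gap'],robot.nose_length)
for c in('top','side'):
    im=viewer.camera(c);cv2.imwrite(f'pics/{c}0.png',im[:,:,::-1])
    p=viewer.camera_params(c);T=np.linalg.inv(p['camera_from_world'])
    print(c,p['fx'],p['dist_coeffs'],T[:3,3])
    for t in('station','sleeve_long','sleeve_short','pad_left','pad_right','fitting','flux_jar','brush'):
        for r in spotter.place_of(c,t)[:2]:
            a=np.array(r['at']);uv=cv2.projectPoints(a.reshape(1,1,3),np.zeros(3),np.zeros(3),np.array([[p['fx'],0,p['cx']],[0,p['fy'],p['cy']],[0,0,1]]),np.array(p['dist_coeffs']))[0].ravel()
            print(c,t,round(r['confidence'],2),(T@np.append(a,1))[:3].round(4),uv.round())
E
```

```text
0.0 [0.24828826 0.57327631 0.19467781] [-6.37614588e-01 -3.07585160e+00  1.62216615e-03] [ 0.3932907   0.01467848 -0.4303867 ] 0.09520007796826988 0.011
top 526.9529955693928 [-0.14560508  0.          0.          0.          0.        ] [ 0.30463655 -0.09097369  1.63784215]
top station 0.56 [ 0.6972  0.0631 -0.001 ] [236. 171.]
top station 0.36 [ 0.497   0.0251 -0.0064] [246. 234.]
top sleeve_long 0.75 [0.6438 0.2205 0.147 ] [177. 175.]
top sleeve_long 0.71 [0.7625 0.3181 0.0179] [158. 148.]
top sleeve_short 0.55 [ 0.6997 -0.0948  0.1449] [286. 160.]
top pad_left 0.68 [0.4874 0.1021 0.0886] [217. 232.]
top fitting 0.45 [ 0.5003  0.027  -0.0076] [245. 233.]
top fitting 0.18 [0.7926 0.0086 0.1198] [253. 131.]
top flux_jar 0.58 [ 0.4988  0.2136 -0.0005] [186. 231.]
top brush 0.72 [ 0.5286 -0.1449 -0.0013] [300. 225.]
top brush 0.71 [0.7904 0.0084 0.1199] [253. 132.]
side 475.48517901703786 [-0.00328251  0.          0.          0.          0.        ] [0.47751217 0.7611328  1.16306602]
side station 0.94 [0.6967 0.0686 0.0023] [223. 268.]
side sleeve_long 0.81 [0.7665 0.313  0.0154] [178. 347.]
side sleeve_long 0.78 [0.5219 0.3287 0.0142] [275. 362.]
side sleeve_short 0.59 [ 0.7012 -0.1005  0.1447] [227. 190.]
side pad_left 0.66 [0.4889 0.1017 0.09  ] [296. 268.]
side pad_right 0.83 [ 0.5146 -0.0403  0.0861] [291. 225.]
side fitting 0.47 [0.4925 0.0207 0.0018] [296. 260.]
side flux_jar 0.62 [5.015e-01 2.063e-01 5.000e-04] [287. 319.]
side brush 0.59 [ 0.5288 -0.1416 -0.0023] [288. 215.]
```

View pics/top0.png

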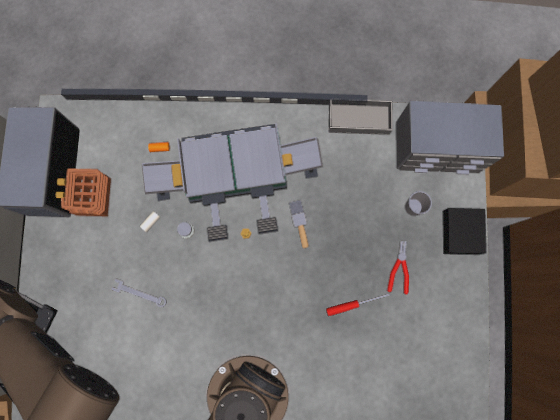

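View pics/side0.png

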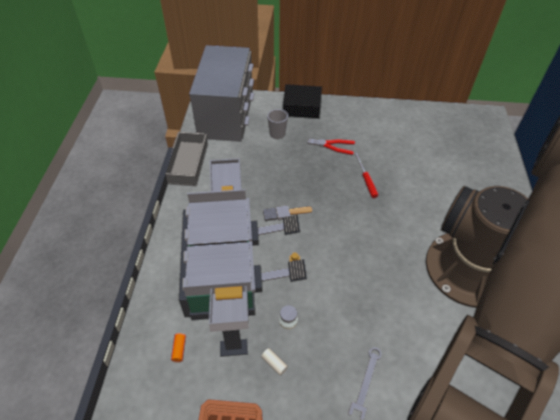

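```bash
python3 - <<'E'
import cv2,numpy as np
a=cv2.imread('pics/top0.png')[120:260,140:330];b=cv2.imread('pics/side0.png')[150:380,150:340]
a=cv2.resize(a,None,fx=4,fy=4,interpolation=2);b=cv2.resize(b,None,fx=2.6,fy=2.6,interpolation=2)
cv2.imwrite('pics/cropt.png',a);cv2.imwrite('pics/crops.png',b)
E
```

```text
(no output)
```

View pics/cropt.png

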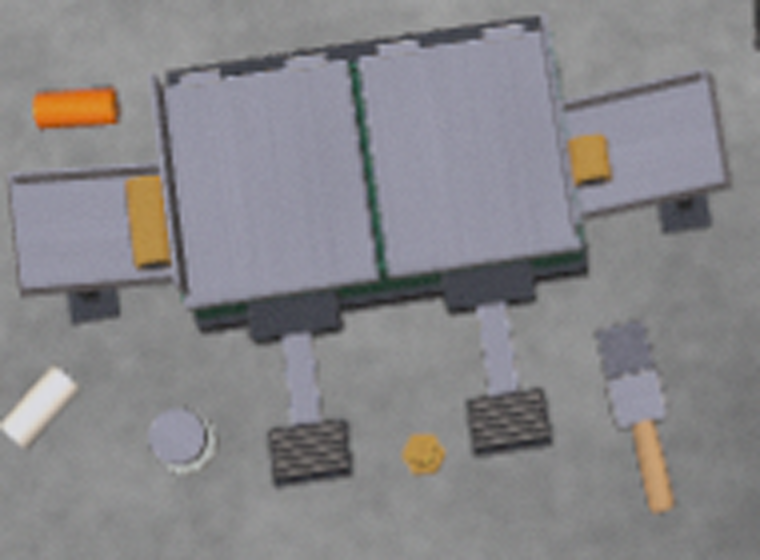

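View pics/crops.png

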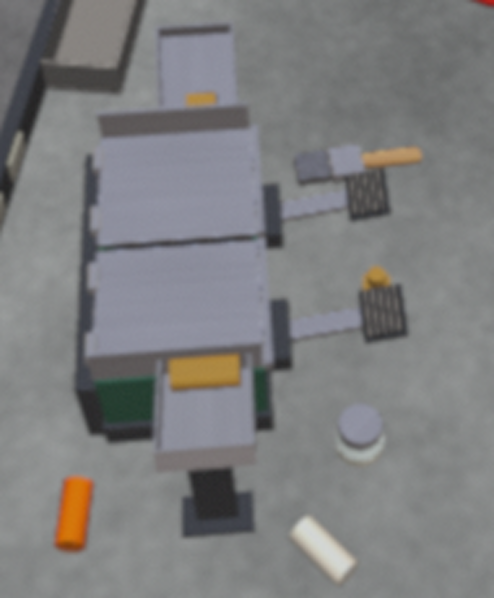

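Brass candidates in the top view:
- Long brass sleeve in the left chute, (177,175).
- Short brass sleeve in the right chute, (287,160).
- Orange look-alike on the bench, (158,147).
- White look-alike on the bench, (149,222).

The crop shows the left-chute one is about twice as long as the right one, so I'll use the left lever. Its pad is at top (217,232), world about (0.488, 0.102, 0.089). The fitting (245,233) and the jar (186,231) stand on either side of it.

Next I move over the pad with the fingers closed.

>>> servo_tool([
  [[-0.041,-0.034,0],[0,0,-0.058],0],
  [[-0.082,-0.068,0],[0,0,-0.116],0],
  [[-0.122,-0.101,0],[0,0,-0.175],0],
  [[-0.163,-0.135,0],[0,0,-0.233],0],
  [[-0.204,-0.169,0],[0,0,-0.29],0],
  [[-0.245,-0.203,0],[0,0,-0.35],0],
  [[-0.285,-0.237,0],[0,0,-0.408],0],
  [[-0.326,-0.27,0],[0,0,-0.466],0],
  [[-0.367,-0.304,0],[0,0,-0.525],0],
  [[-0.408,-0.338,0],[0,0,-0.583],0],
])

```text
time: 2.15
position: [0.4892, 0.0995, 0.1955]
ee_rot: [-0.276, 3.129, 0.0]
force: [0.2, 0.4, 0.5]
finger_gap: 0.0024
```

```bash
cat > h.py <<'E'
from workcell import monitor, viewer, spotter, robot
import cv2,numpy as np
def shot(c,n,pts=(),box=None,f=4):
    im=viewer.camera(c)[:,:,::-1].copy();p=viewer.camera_params(c);T=np.array(p['camera_from_world'])
    K=np.array([[p['fx'],0,p['cx']],[0,p['fy'],p['cy']],[0,0,1]])
    uv=[cv2.projectPoints((T@np.append(q,1))[:3].reshape(1,1,3),np.zeros(3),np.zeros(3),K,np.array(p['dist_coeffs']))[0].ravel() for q in pts]
    x0,y0,x1,y1=box or(0,0,560,420)
    o=cv2.resize(im[y0:y1,x0:x1],None,fx=f,fy=f,interpolation=2)
    for u in uv: cv2.circle(o,tuple(int(v) for v in (u-[x0,y0])*f+f/2),3,(0,0,255),-1)
    cv2.imwrite('pics/'+n,o); return uv
E
python3 - <<'E'
from h import *
s=monitor.get_obs();p=s['position']
tip=p-[0,0,.011]
print(shot('side','s1.png',[tip,[.488,.102,.089]],(190,160,350,300),4.5))
print(shot('top','t1.png',[tip,[.488,.102,.089]],(150,140,330,280),4))
E
```

```text
[array([297.30292826, 246.84412928]), array([296.39460032, 268.08885562])]
[array([214.36865735, 227.58618866]), array([217.51016066, 232.1330059 ])]
```

View pics/s1.png

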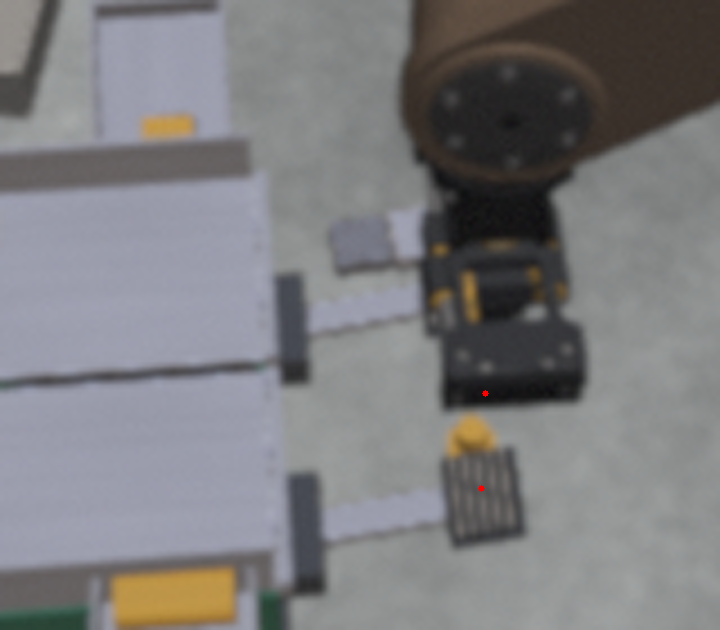

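View pics/t1.png

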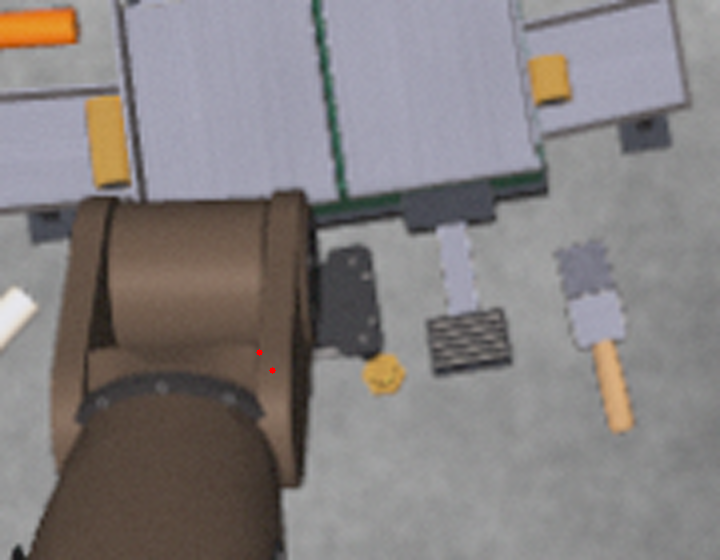

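The side view shows the tip in line with the left pad (tip projection above the pad at (296,268)). The fitting sits clear behind it, and the gripper body stays above everything nearby.

>>> servo_tool([
  [[0,0.003,0.02],[0,0,0],0],
  [[0,0.003,0.045],[0,0,0],0],
  [[0,0.003,0.07],[0,0,0],0],
  [[0,0.003,0.085],[0,0,0],0],
  [[0,0.003,0.092],[0,0,0],0],
  [[0,0.003,0.098],[0,0,0],0],
  [[0,0.003,0.102],[0,0,0],0],
  [[0,0.003,0.106],[0,0,0],0],
  [[0,0.003,0.11],[0,0,0],0],
  [[0,0.003,0.11],[0,0,0],0],
])

```text
time: 3.5
position: [0.4899, 0.1005, 0.0851]
ee_rot: [-0.269, 3.129, -0.001]
force: [0.2, -0.5, -0.3]
finger_gap: 0.0005
```

```bash
python3 - <<'E'
from h import *
s=monitor.get_obs();print(s['position'],s['force'])
shot('side','s2.png',[],(170,140,350,290),4)
E
```

```text
[0.48986438 0.10051205 0.08505555] [ 0.18373554 -0.48262534 -0.27014383]
```

View pics/s2.png

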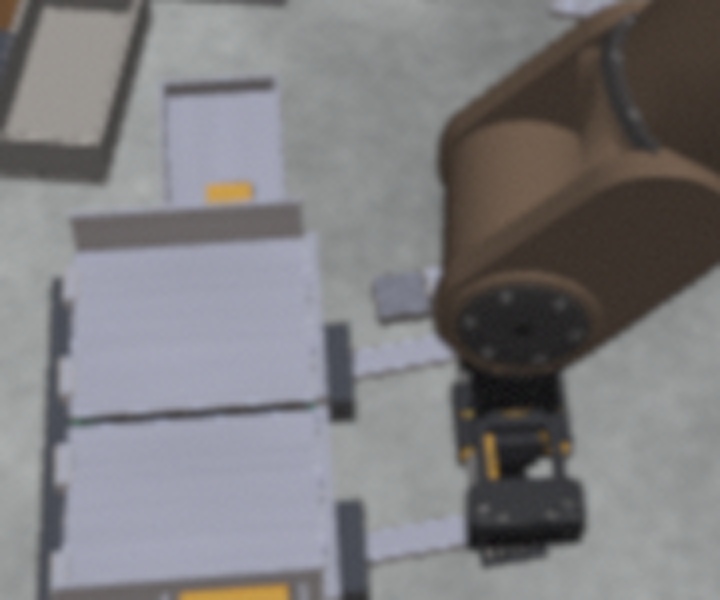

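```bash
python3 - <<'E'
from h import *
u=shot('side','s3.png',[],(190,220,330,340),5)
a=cv2.resize(cv2.imread('pics/side0.png')[220:340,190:330],None,fx=5,fy=5,interpolation=2)
cv2.imwrite('pics/s3a.png',a)
p=monitor.get_obs()['position']
print(shot('side','x.png',[p-[0,0,.011],[.488,.102,.089],[.488,.102,.074]]))
E
```

```text
[array([295.49640647, 270.47421398]), array([296.39460032, 268.08885562]), array([296.2033111 , 271.07201488])]
```

View pics/s3.png

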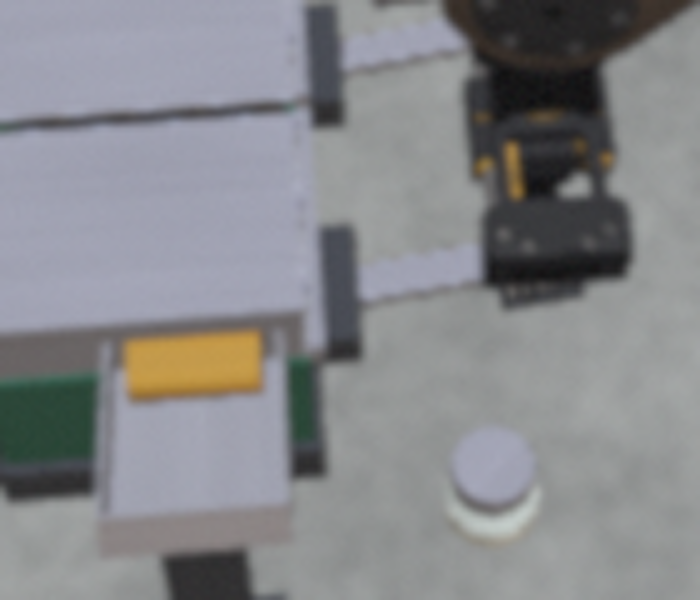

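View pics/s3a.png

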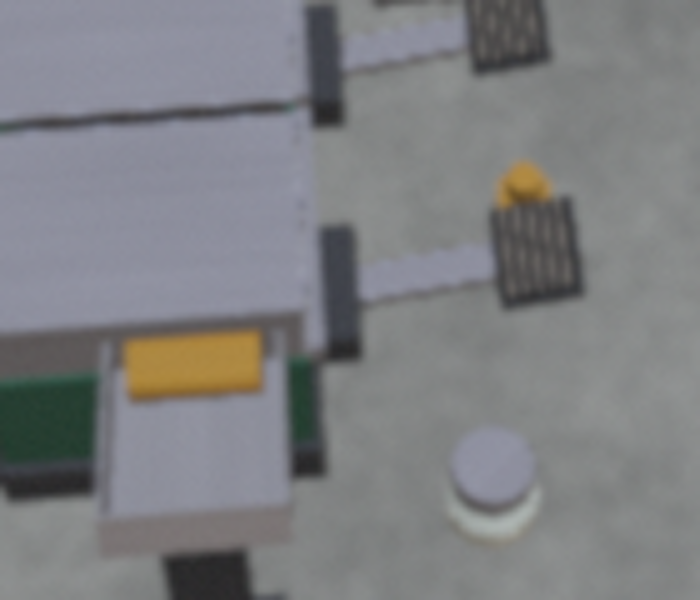

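```bash
cat >> h.py <<'E'
def ray(c,uv):
    p=viewer.camera_params(c);T=np.linalg.inv(p['camera_from_world'])
    K=np.array([[p['fx'],0,p['cx']],[0,p['fy'],p['cy']],[0,0,1]])
    q=cv2.undistortPoints(np.array([[uv]],float),K,np.array(p['dist_coeffs'])).ravel()
    d=T[:3,:3]@[q[0],q[1],1];return T[:3,3],d/np.linalg.norm(d)
def tri(a,b):
    (o1,d1),(o2,d2)=ray('top',a),ray('side',b)
    t=np.linalg.lstsq(np.c_[d1,-d2],o2-o1,rcond=None)[0]
    A,B=o1+t[0]*d1,o2+t[1]*d2
    return ((A+B)/2).round(4),np.linalg.norm(A-B).round(4)
E
python3 - <<'E'
from h import *
def t(p): return [140+p[0]/4-.4,120+p[1]/4-.4]
def s(p): return [190+p[0]/5-.4,220+p[1]/5-.4]
# near-left pad corners etc
print('ctr',tri(t((310,452)),s((537,252))))
print('left-near',tri(t((278,483)),s((580,295))))
print('left-far',tri(t((270,430)),s((503,305))))
print('jar',tri(t((180,436)),s((493,465))))
for c in('side','top'):
  o,d=ray(c,(s((537,252)) if c=='side' else t((310,452))))
  for z in(.06,.075,.09): print(c,z,(o+d*(z-o[2])/d[2]).round(4))
E
```

```text
ctr (array([0.4867, 0.104 , 0.0832]), np.float64(0.0012))
left-near (array([0.4627, 0.1269, 0.082 ]), np.float64(0.0015))
left-far (array([0.5023, 0.1352, 0.0796]), np.float64(0.0018))
jar (array([0.5003, 0.209 , 0.0455]), np.float64(0.0009))
side 0.06 [0.4862 0.09   0.06  ]
side 0.075 [0.4861 0.0991 0.075 ]
side 0.09 [0.486  0.1082 0.09  ]
top 0.06 [0.49   0.1068 0.06  ]
top 0.075 [0.4882 0.1049 0.075 ]
top 0.09 [0.4865 0.103  0.09  ]
```

```bash
python3 - <<'E'
from h import *
p=monitor.get_obs()['position'];print(p)
X=np.array([.984,.175,0]);Y=np.array([-.175,.984,0])
P=[]
for z in(.067,):
  for y in(.09,.0):
    for x in(-.0375,.0375): P.append(p+x*X+y*Y+[0,0,z])
P.append(p-[0,0,.011]);P.append(p-[0,0,.011]+.012*Y)
for q in P: print(q.round(3))
u=shot('side','s4.png',P,(190,220,330,340),5);print(np.array(u).round(1))
shot('top','t4.png',P,(150,140,330,280),4)
E
```

```text
[0.49003285 0.10053928 0.08536111]
[0.437 0.183 0.152]
[0.511 0.196 0.152]
[0.453 0.094 0.152]
[0.527 0.107 0.152]
[0.49  0.101 0.074]
[0.488 0.112 0.074]
[[315.9 284.7]
 [284.9 286.8]
 [311.2 253.3]
 [281.7 255.3]
 [295.5 270.5]
 [296.  274.4]]
```

View pics/s4.png

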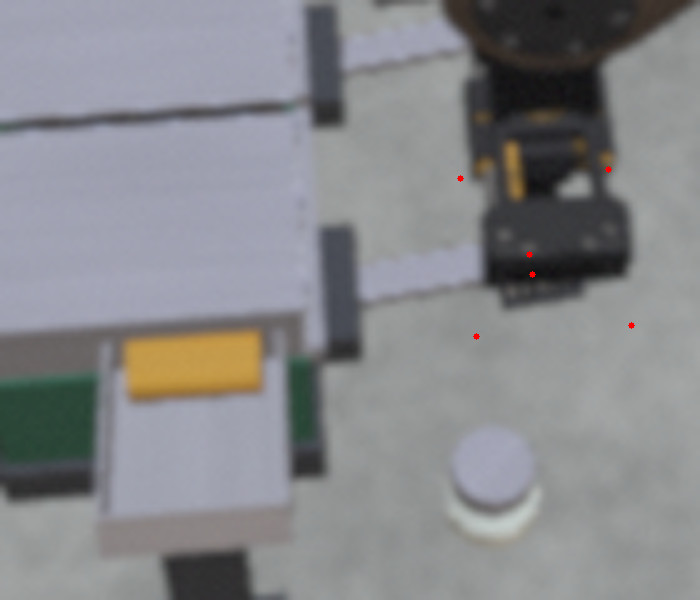

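View pics/t4.png

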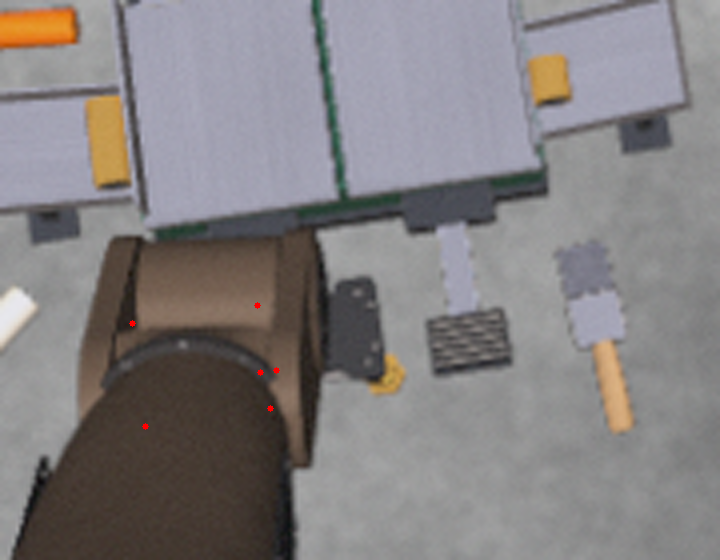

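```bash
python3 - <<'E'
from h import *
for n,c,uv in(('s+x','side',(190+487/5,220+285/5)),('s-x','side',(190+628/5,220+275/5)),('t+x','top',(150+373/4,140+281/4)),('t-x','top',(150+384/4,140+378/4))):
  o,d=ray(c,uv)
  for z in(.15,.18,.21):
    q=o+d*(z-o[2])/d[2]-np.array([.49,.1005,0]); print(n,z,'tool-ish x,y',np.round([q@[.984,.175,0],q@[-.175,.984,0]],3))
s=monitor.get_obs();print(s['joint_positions'],s['joint_efforts'],s['force'])
E
```

```text
s+x 0.15 tool-ish x,y [0.029 0.062]
s+x 0.18 tool-ish x,y [0.031 0.08 ]
s+x 0.21 tool-ish x,y [0.033 0.097]
s-x 0.15 tool-ish x,y [-0.041  0.062]
s-x 0.18 tool-ish x,y [-0.036  0.079]
s-x 0.21 tool-ish x,y [-0.032  0.097]
t+x 0.15 tool-ish x,y [ 0.042 -0.085]
t+x 0.18 tool-ish x,y [ 0.037 -0.087]
t+x 0.21 tool-ish x,y [ 0.031 -0.088]
t-x 0.15 tool-ish x,y [-0.029 -0.084]
t-x 0.18 tool-ish x,y [-0.032 -0.085]
t-x 0.21 tool-ish x,y [-0.036 -0.087]
[ 7.05571681e-02  4.69596829e-01  1.97725373e+00 -7.61879754e-04
  6.93495188e-01 -1.67129766e+00] [-4.63495628e-03 -5.11110055e+01 -1.71805930e+01 -2.91936728e-02
  7.62618938e-02 -4.60986905e-05] [ 0.31885726  0.04756965 -0.13236361]
```

The pad and lid haven't moved yet and there is no force, so contact must be a little lower than I computed. I'll feel downward in small steps.

>>> servo_tool([
  [[0,0,0.003],[0,0,0],0],
  [[0,0,0.006],[0,0,0],0],
  [[0,0,0.008],[0,0,0],0],
  [[0,0,0.008],[0,0,0],0],
])

```text
time: 4.25
position: [0.49, 0.1005, 0.0772]
ee_rot: [-0.269, 3.129, -0.001]
force: [-0.2, -0.4, -0.1]
finger_gap: 0.0003
```

```bash
python3 - <<'E'
from h import *
s=monitor.get_obs();print(s['position'],s['force'],s['joint_efforts'])
shot('side','s5.png',[],(190,220,330,340),5)
E
```

```text
[0.48996464 0.10054664 0.07716041] [-0.18403568 -0.35214984 -0.1336423 ] [-4.94513821e-03 -5.13515139e+01 -1.65724540e+01 -2.84470950e-02
  3.30166693e-02 -3.61003958e-05]
```

View pics/s5.png

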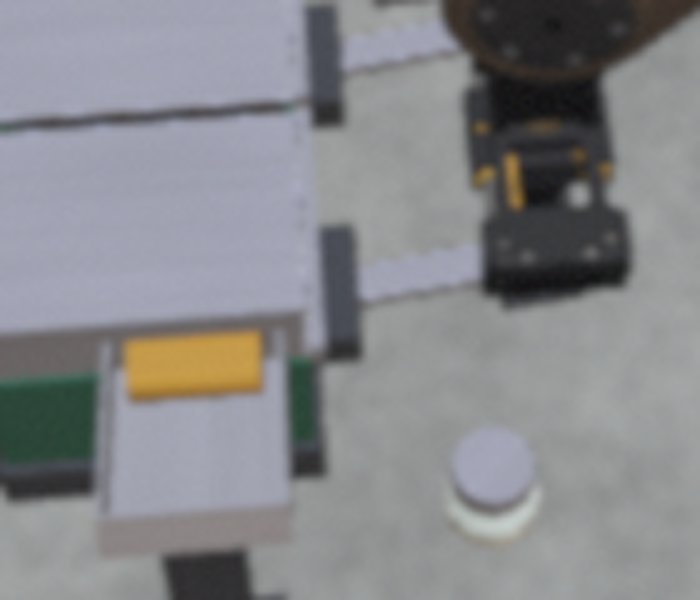

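>>> servo_tool([
  [[0,0,0.003],[0,0,0],0],
  [[0,0,0.006],[0,0,0],0],
  [[0,0,0.008],[0,0,0],0],
  [[0,0,0.008],[0,0,0],0],
])

```text
time: 4.8
position: [0.4898, 0.1005, 0.0692]
ee_rot: [-0.269, 3.13, -0.001]
force: [-1.9, -1.2, 3.1]
finger_gap: 0.0004
```

```bash
python3 - <<'E'
from h import *
s=monitor.get_obs();print(s['position'],s['force'],s['moment'])
shot('side','s6.png',[],(190,220,330,340),5)
shot('top','t6.png',[],(150,140,330,280),4)
E
```

```text
[0.48980443 0.10051043 0.06922007] [-1.91909393 -1.21427504  3.05701574] [-0.01736527  0.33718678  0.04650977]
```

View pics/s6.png

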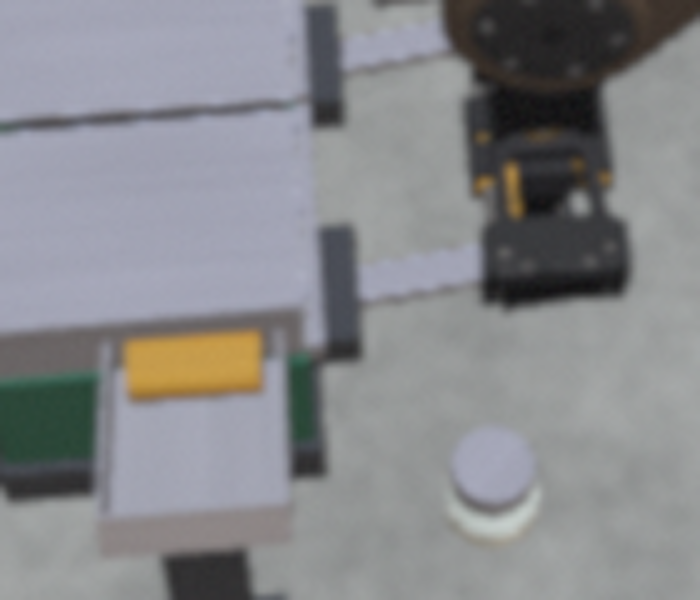

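View pics/t6.png

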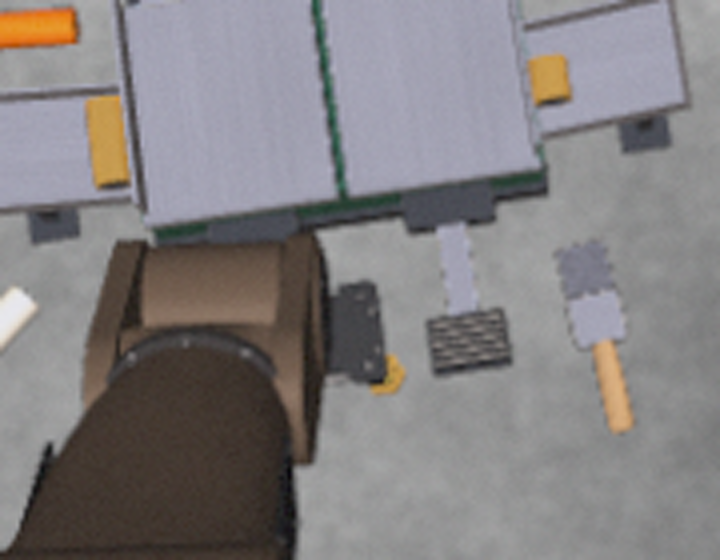

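Force shows at last (3 N), but with a sideways part and at a lower height than the geometry says. I'll lift off and turn the gripper so the side camera can see the fingertips, to find the true tip position.

>>> servo_tool([
  [[0,0,-0.02],[0,0,0],0],
  [[0,0,-0.06],[0,0,0.18],0],
  [[0,0,-0.08],[0,0,0.36],0],
  [[0,0,-0.08],[0,0,0.54],0],
  [[0,0,-0.08],[0,0,0.72],0],
  [[0,0,-0.08],[0,0,0.9],0],
  [[0,0,-0.08],[0,0,1.08],0],
  [[0,0,-0.08],[0,0,1.26],0],
  [[0,0,-0.08],[0,0,1.4],0],
  [[0,0,-0.08],[0,0,1.57],0],
])

```text
time: 6.15
position: [0.4898, 0.1006, 0.1492]
ee_rot: [2.028, 2.399, 0.0]
force: [-0.2, -0.2, -0.1]
finger_gap: 0.0005
```

```bash
python3 - <<'E'
from h import *
s=monitor.get_obs();p=s['position'];print(p,s['force'],s['ee_rot'])
print(shot('side','s7.png',[p-[0,0,.011],p],(190,200,350,330),4.5))
E
```

```text
[0.48984905 0.10057118 0.149184  ] [-0.15866111 -0.21785634 -0.09550387] [2.02754554e+00 2.39856055e+00 2.77019865e-04]
[array([296.36225386, 257.37183189]), array([296.50896327, 255.00407731])]
```

View pics/s7.png

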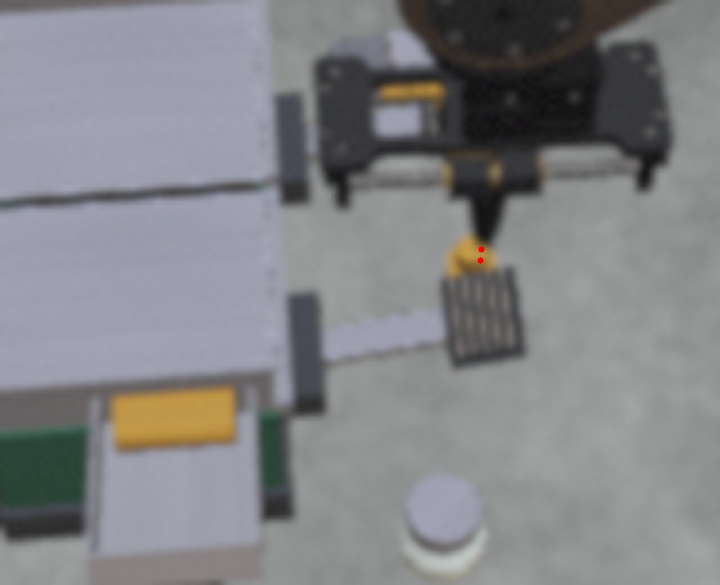

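The finger tapers to its tip at crop (487,242). The projected tip is at (480,260), so the real tip is about 20 mm higher than the pose says. That explains the late contact. I'll go down to just above the pad in this orientation, where the tip is visible.

>>> servo_tool([
  [[0,0,0.03],[0,0,0],0],
  [[0,0,0.055],[0,0,0],0],
  [[0,0,0.065],[0,0,0],0],
  [[0,0,0.07],[0,0,0],0],
  [[0,0,0.07],[0,0,0],0],
])

```text
time: 6.82
position: [0.4901, 0.1006, 0.0795]
ee_rot: [2.037, 2.39, 0.001]
force: [-0.1, 0.2, 0.5]
finger_gap: 0.0003
```

```bash
python3 - <<'E'
from h import *
s=monitor.get_obs();p=s['position'];print(p,s['force'],s['ee_rot'])
print(shot('side','s8.png',[],(230,210,350,310),6))
shot('top','t8.png',[],(150,140,330,280),4)
E
```

```text
[0.49014266 0.10057708 0.07947306] [-0.12240594  0.21751943  0.48299328] [2.03690167e+00 2.39023703e+00 8.30110701e-04]
[]
```

View pics/s8.png

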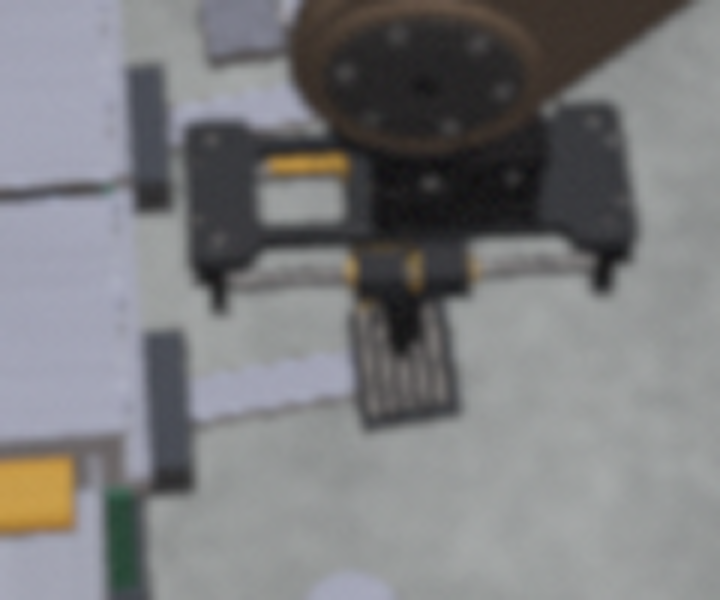

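View pics/t8.png

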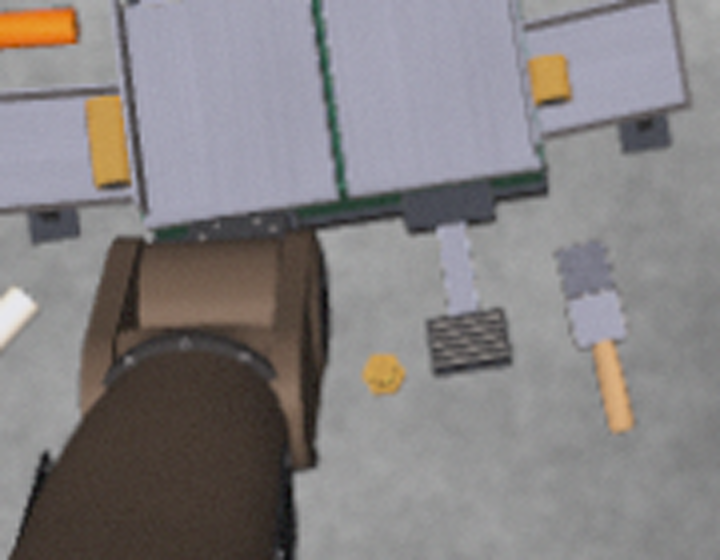

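The tip is over the middle of the left pad, at crop (402,350) with the pad centred at (408,365), and 5–6 mm above it. In this orientation the end of the body would come close to the lever bracket, so I turn back before pressing.

>>> servo_tool([
  [[0.003,0,-0.02],[0,0,-0.1],0],
  [[0.003,0,-0.03],[0,0,-0.28],0],
  [[0.003,0,-0.03],[0,0,-0.46],0],
  [[0.003,0,-0.03],[0,0,-0.64],0],
  [[0.003,0,-0.03],[0,0,-0.82],0],
  [[0.003,0,-0.03],[0,0,-1.0],0],
  [[0.003,0,-0.03],[0,0,-1.18],0],
  [[0.003,0,-0.03],[0,0,-1.36],0],
  [[0.003,0,-0.02],[0,0,-1.54],0],
  [[0.003,0,-0.008],[0,0,-1.55],0],
])

```text
time: 8.18
position: [0.4901, 0.1036, 0.0881]
ee_rot: [-0.216, 3.131, -0.001]
force: [0.2, 0.1, -0.1]
finger_gap: 0.0004
```

>>> servo_tool([
  [[0,0,0.006],[0,0,0],0],
  [[0,0,0.012],[0,0,0],0],
  [[0,0,0.016],[0,0,0],0],
  [[0,0,0.02],[0,0,0],0],
  [[0,0,0.024],[0,0,0],0],
  [[0,0,0.028],[0,0,0],0],
  [[0,0,0.028],[0,0,0],0],
])

```text
time: 9.05
position: [0.4899, 0.1035, 0.06]
ee_rot: [-0.215, 3.131, -0.001]
force: [-0.9, -0.1, 3.0]
finger_gap: 0.0006
```

```bash
python3 - <<'E'
from h import *
s=monitor.get_obs();p=s['position'];print(p,s['force'],s['ee_rot'])
shot('side','s9.png',[],(170,180,330,330),4)
E
```

```text
[0.48994097 0.10353753 0.06003294] [-0.88561825 -0.14302213  2.99624356] [-2.15415386e-01  3.13137116e+00 -7.55941688e-04]
```

View pics/s9.png

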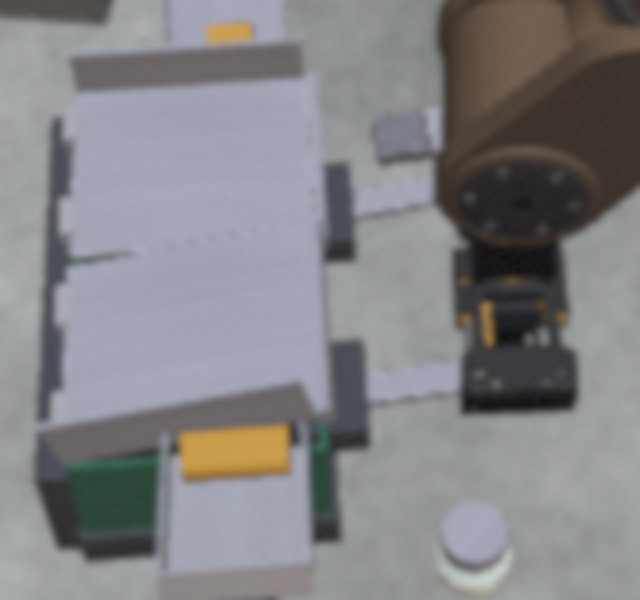

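The left lid is lifting and the right lid is still shut; the sleeve waits at crop (235,450). I keep pressing.

>>> servo_tool([
  [[0,0,0.005],[0,0,0],0],
  [[0,0,0.01],[0,0,0],0],
  [[0,0,0.015],[0,0,0],0],
  [[0,0,0.019],[0,0,0],0],
  [[0,0,0.023],[0,0,0],0],
  [[0,0,0.027],[0,0,0],0],
  [[0,0,0.03],[0,0,0],0],
  [[0,0,0.032],[0,0,0],0],
  [[0,0,0.033],[0,0,0],0],
  [[0,0,0.033],[0,0,0],0],
])

```text
time: 10.35
position: [0.4904, 0.1036, 0.0271]
ee_rot: [-0.215, 3.131, -0.001]
force: [-2.2, 0.6, 1.8]
finger_gap: 0.0007
```

```bash
python3 - <<'E'
from h import *
s=monitor.get_obs();p=s['position'];print(p,s['force'],s['ee_rot'])
shot('side','s10.png',[],(170,180,330,330),4)
E
```

```text
[0.49036527 0.10358697 0.02707325] [-2.23688928  0.58869289  1.79003615] [-2.15433151e-01  3.13079831e+00 -6.72238858e-04]
```

View pics/s10.png

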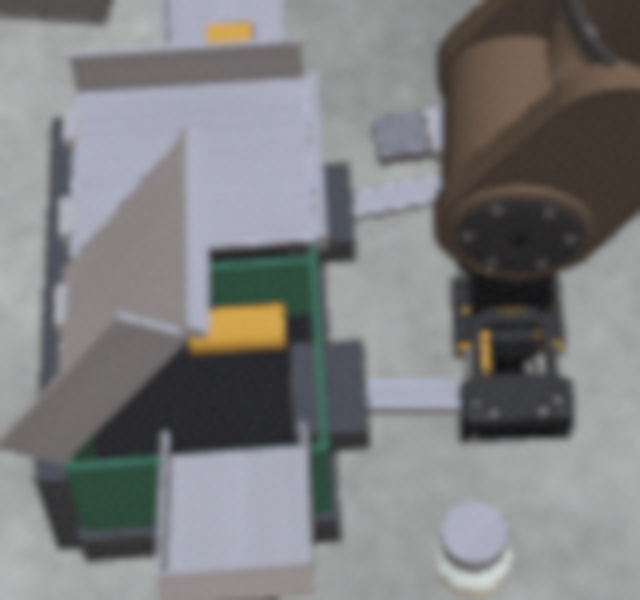

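The sleeve has rolled into the compartment. I press the last bit onto the stop and hold.

>>> servo_tool([
  [[0,0,0.002],[0,0,0],0],
  [[0,0,0.004],[0,0,0],0],
  [[0,0,0.004],[0,0,0],0],
])

```text
time: 10.78
position: [0.4907, 0.1036, 0.023]
ee_rot: [-0.215, 3.13, -0.001]
force: [0.2, 0.1, 0.9]
finger_gap: 0.0004
```

>>> servo_tool([
  [[0,0,0.001],[0,0,0],0],
  [[0,0,0.002],[0,0,0],0],
  [[0,0,0.003],[0,0,0],0],
  [[0,0,0.003],[0,0,0],0],
])

```text
time: 11.28
position: [0.491, 0.1037, 0.0213]
ee_rot: [-0.215, 3.129, -0.001]
force: [-7.1, 0.5, 22.3]
finger_gap: 0.0003
```

```bash
python3 - <<'E'
from h import *
s=monitor.get_obs();p=s['position'];print(p,s['force'],s['ee_rot'])
shot('side','s11.png',[],(170,180,330,330),4)
E
```

```text
[0.49097922 0.10367548 0.02126561] [-7.14650298  0.52261831 22.33369689] [-2.15245672e-01  3.12877417e+00 -5.63645701e-04]
```

View pics/s11.png

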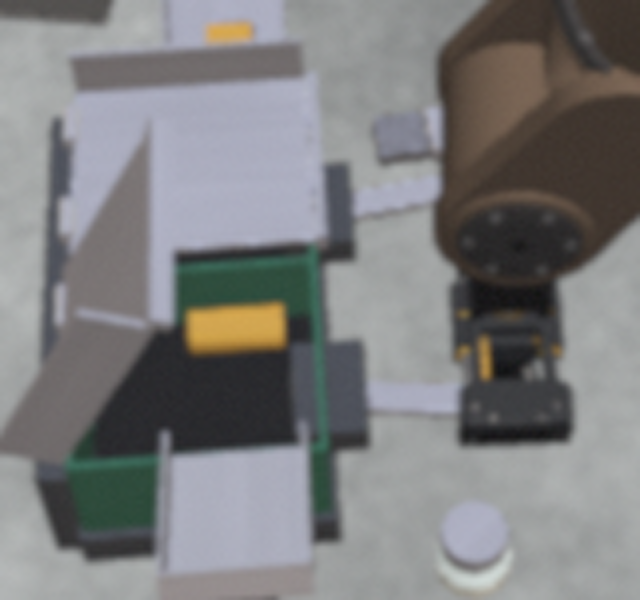

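The lever is on its stop (22 N), the lid is fully open and the sleeve lies in the box. Holding.

>>> servo_tool([
  [[0,0,0],[0,0,0],0],
  [[0,0,0],[0,0,0],0],
  [[0,0,0],[0,0,0],0],
  [[0,0,0],[0,0,0],0],
  [[0,0,0],[0,0,0],0],
  [[0,0,0],[0,0,0],0],
  [[0,0,0],[0,0,0],0],
  [[0,0,0],[0,0,0],0],
  [[0,0,0],[0,0,0],0],
  [[0,0,0],[0,0,0],0],
])

```text
time: 12.58
position: [0.4909, 0.1037, 0.0217]
ee_rot: [-0.215, 3.129, -0.001]
force: [-3.0, 0.5, 10.3]
finger_gap: 0.0007
```

>>> servo_tool([
  [[0,0,0],[0,0,0],0],
  [[0,0,0],[0,0,0],0],
  [[0,0,0],[0,0,0],0],
  [[0,0,0],[0,0,0],0],
  [[0,0,0],[0,0,0],0],
  [[0,0,0],[0,0,0],0],
  [[0,0,0],[0,0,0],0],
  [[0,0,0],[0,0,0],0],
  [[0,0,0],[0,0,0],0],
  [[0,0,0],[0,0,0],0],
])

```text
time: 13.82
position: [0.4909, 0.1037, 0.0219]
ee_rot: [-0.215, 3.128, -0.001]
force: [-3.6, -0.0, 6.9]
finger_gap: 0.0003
```

```bash
python3 - <<'E'
from h import *
s=monitor.get_obs();p=s['position'];print(s['time'],p,s['force'])
shot('side','s12.png',[],(170,180,330,330),4)
E
```

```text
13.825 [0.49091835 0.10368776 0.02186048] [-3.56670882 -0.0080567   6.94278044]
```

View pics/s12.png

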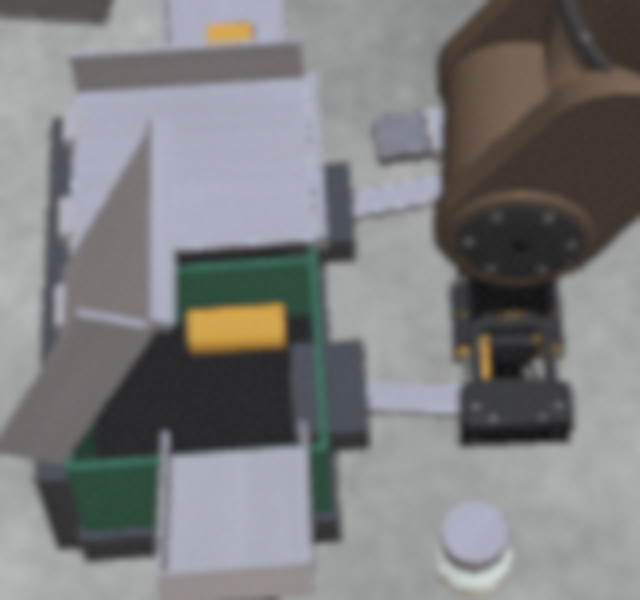

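>>> servo_tool([
  [[0,0,-0.003],[0,0,0],0],
  [[0,0,-0.006],[0,0,0],0],
  [[0,0,-0.009],[0,0,0],0],
  [[0,0,-0.012],[0,0,0],0],
  [[0,0,-0.015],[0,0,0],0],
  [[0,0,-0.018],[0,0,0],0],
  [[0,0,-0.021],[0,0,0],0],
  [[0,0,-0.024],[0,0,0],0],
  [[0,0,-0.027],[0,0,0],0],
  [[0,0,-0.03],[0,0,0],0],
])

```text
time: 15.12
position: [0.4916, 0.1038, 0.0523]
ee_rot: [-0.215, 3.127, -0.0]
force: [1.9, 1.3, 4.1]
finger_gap: 0.0001
```

>>> servo_tool([
  [[0,0,-0.002],[0,0,0],0],
  [[0,0,-0.004],[0,0,0],0],
  [[0,0,-0.006],[0,0,0],0],
  [[0,0,-0.008],[0,0,0],0],
  [[0,0,-0.01],[0,0,0],0],
  [[0,0,-0.012],[0,0,0],0],
  [[0,0,-0.014],[0,0,0],0],
  [[0,0,-0.016],[0,0,0],0],
  [[0,0,-0.018],[0,0,0],0],
  [[0,0,-0.02],[0,0,0],0],
])

```text
time: 16.38
position: [0.4901, 0.1037, 0.0719]
ee_rot: [-0.216, 3.13, -0.001]
force: [-0.4, -0.1, 0.2]
finger_gap: 0.0006
```

>>> servo_tool([
  [[0,0,-0.0015],[0,0,0],0],
  [[0,0,-0.003],[0,0,0],0],
  [[0,0,-0.0045],[0,0,0],0],
  [[0,0,-0.006],[0,0,0],0],
  [[0,0,-0.0075],[0,0,0],0],
  [[0,0,-0.009],[0,0,0],0],
  [[0,0,-0.0105],[0,0,0],0],
  [[0,0,-0.012],[0,0,0],0],
])

```text
time: 17.38
position: [0.4901, 0.1037, 0.084]
ee_rot: [-0.216, 3.13, -0.001]
force: [0.7, 0.0, 0.2]
finger_gap: 0.0003
```

```bash
python3 - <<'E'
from h import *
s=monitor.get_obs();p=s['position'];print(s['time'],p,s['force'])
shot('side','s13.png',[],(170,180,330,330),4)
E
```

```text
17.375 [0.49007177 0.10366669 0.08397631] [0.70084441 0.04155787 0.24702886]
```

View pics/s13.png

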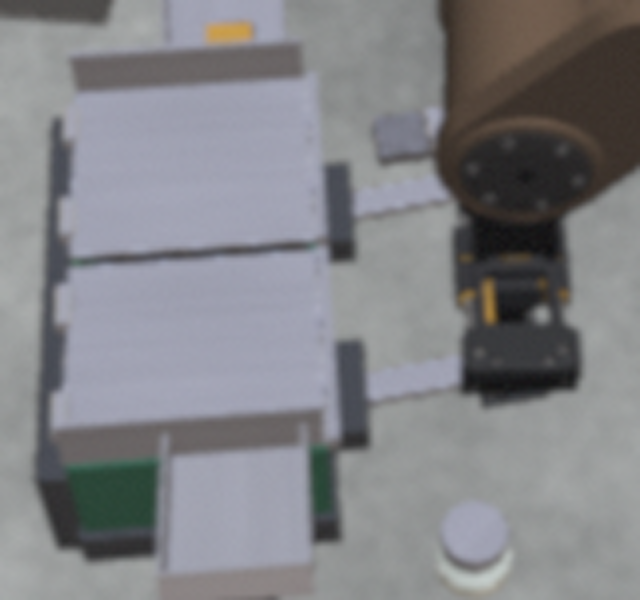

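The lid is shut, the lever is up and the finger is off the pad. I'll lift well clear, do a last check and hand in.

>>> servo_tool([
  [[0,0,-0.03],[0,0,0],0],
  [[0,0,-0.07],[0,0,0],0],
  [[0.03,0,-0.11],[0,0,0],0],
  [[0.04,0,-0.13],[0,0,0],0],
  [[0.04,0,-0.13],[0,0,0],0],
  [[0.04,0,-0.13],[0,0,0],0],
])

```text
time: 18.18
position: [0.45, 0.0982, 0.2132]
ee_rot: [-0.215, 3.13, -0.001]
force: [0.3, 0.3, 0.1]
finger_gap: 0.0004
```

```bash
python3 - <<'E'
from h import *
s=monitor.get_obs();print(s['time'],s['position'],s['force'],abs(s['qd']).max())
shot('side','s14.png',[],(150,110,350,340),2.6); shot('side','s15.png',[],(0,0,560,420),1.4)
a=cv2.imread('pics/side0.png').astype(int);b=viewer.camera('side')[:,:,::-1].astype(int)
cv2.imwrite('pics/d.png',np.clip(abs(a-b).sum(2)*2,0,255).astype(np.uint8))
E
```

```text
18.175 [0.45000127 0.0982106  0.21317547] [0.28103268 0.3331374  0.06603959] 0.01684678422836586
```

View pics/s14.png

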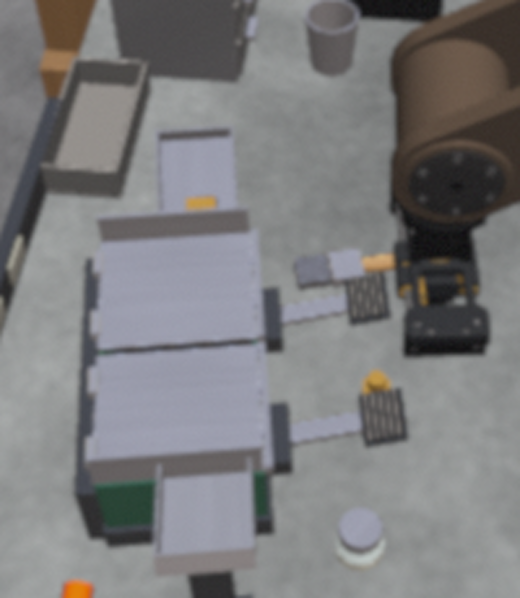

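View pics/d.png

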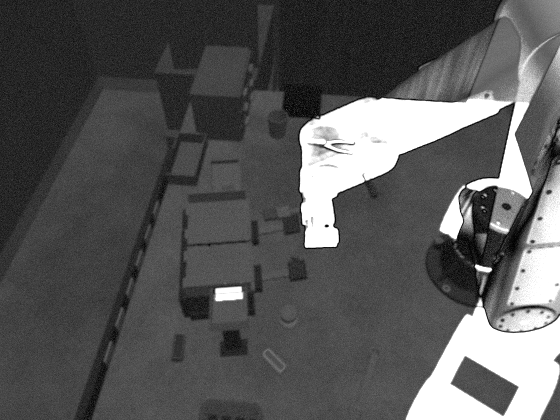

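The only change from the first picture, apart from the arm, is the sleeve missing from the left chute at (229,293). Lids, levers, fitting, jar and brush all match it.

```bash
python3 -c "
from workcell import workorder
print(workorder.hand_in())"
```

```text
the job is handed in; nothing more can be done
None
```

The long brass sleeve is in the left compartment, the left lid is shut, and the job is handed in at about 18 s of the 48 s allowed.

- **Press and hold:** I pressed the left lever with closed fingertips onto its stop (22 N) and held it there for about 2.5 s. The picture at the end of the hold shows the lid fully open and the sleeve lying in the box.
- **Closing:** I let the lever up under the finger at 12–24 mm/s, well under the 60 mm/s limit, then lifted clear.
- **Last checks:** The final side-camera picture differs from the first only in the arm and the sleeve missing from the left chute. Both lids are shut, both levers are up, and the short sleeve and the nearby fitting, jar and brush show no movement. The arm hides the pliers and part of the screwdriver in that picture. The robot was not near them. The tool force read about zero.
- **What disagreed:** The fingertips touched the pad with the reported tip height some 20 mm or more below where the pad should be. I found contact by force and pictures instead. A first touch of about 3 N, with some sideways force, opened nothing; I backed off, checked the tip position and pressed again.

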